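# Snap two tube carriers onto the tilted mixer

## Robot

A 6-joint arm with a two-finger parallel gripper is mounted at the origin on the work surface. World frame = base frame: x ahead of the robot, y to its left, z up, the work surface at z = 0. Lengths are in m, angles in rad, forces in N, time in s.
With the tool pointing down it reaches from about 0.325 to 0.9 m from the base axis. Payload 3.5 kg.
Tool frame: the origin (TCP) lies at the very end of the fingers, on their centre line; the grasp point (between the pads) lies 19 mm behind it; z points along the fingers, y is the line along which they close (so a half turn about z gives the same grasp; the last joint's range is limited). The gripper opens to 85 mm and grips with 20 to 120 N. Pads are 22 mm wide; open, the fingers measure 114 mm over their backs; the gripper's body (76 mm by 85 mm) begins 54 mm behind the grasp point. The pads swing forward as they close: fully open they stand 13 mm farther back than shut.
Start: joints at [1.13, 0.276, -0.026, 1.268, 0, 1.467], TCP at [0.207, 0.59, 0.231] pointing down, gripper open.
Joint ranges: [-3.12, 3.12], [-0.85, 1.88], [-1.08, 1.24], [-1.95, 2.15], [-1.57, 1.53], [-3.14, 3.14]. Speed limits (rad/s): [2.57, 2.57, 3.14, 3.14, 3.14, 3.14].

## Interface

Orientations are given as a rotation vector (axis times angle).
In Python, from bench import arm gives the robot as it stands.
- The arm moves only by the tool play_rows, never from a script. Its arguments are lists of equal length, an entry for each row: "jaw": the opening, from 0 (shut) to 1 (fully open); "xyz": the shift along the world's x, y, z in cm, a list of three; "yaw": the turn about the world's z in units of 6 degrees (1.0 is 6 degrees). In form: {"jaw": [jaw, ...], "xyz": [[tx, ty, tz], ...], "yaw": [yaw, ...]}. A call has exactly 10 rows; each row shifts and turns the commanded pose from where the row before left it; what a row does not reach is not made up. A row lasts 1/8 s, in which the tool goes at most 62.5 mm and 10.7 degrees, less where a joint would pass 70% of its speed; a pose out of reach is approached as far as the arm can. A call is refused whole if a number of a shift passes 6.25 or a number of a turn 1, either way. A call with a gripper value outside its range is refused whole. The fingers move at their own pace and stop on an object; "grip_force" is the grip in N (left out, the last holds). Time passes only in rows, so rows that do not move let the fingers close, or fill a call up. It gives the time, the measured TCP pose, the force, the opening and the grip force at its end, in the units of the state.
- arm.read_state(): the state, without advancing time (a new reading comes with each control period).
- arm.read_camera(name): name is "side" or "top"; returns the picture (480x640x3 uint8, red, green, blue); there is no depth.
- arm.camera_params(name): a dict with "K" (3x3 intrinsics, pixels), "eye" and "rotation" of the camera in the world. Camera axes: x right, y down, z forward; pixel columns grow to the right and rows downward; lengths in m; the calibration is good to about 2 mm. A picture is of the moment at which its call begins. camera_params takes no time and is no camera call.
- arm.hand_in(): hands the job in; it is judged then, once.
The state is a dict: "time_s": time; "joint_positions": joint angles; "joint_vel": joint speeds; "effort": joint torques, N m; "ee_pos": TCP position; "orientation": TCP orientation; "force": force on the tool from outside, world axes, zero at the start; "moment": the same for the moment, N m; "gripper_width": opening from 0.0 (shut) to 1.0 (fully open); "grip_force": force on a finger pad.
Only numpy, scipy, OpenCV 4.12 (cv2) and the standard library are available. Lean on these libraries where they do the work, as an engineer would, in place of code of your own. Each camera call takes 0.05 s, during which the arm holds its last target. There are 200 camera calls.

## Task

Load the tilted mixer: push the hook of each tube carrier up the sloping deck onto the headed pin of the carrier's own colour until its red sprung gate has snapped shut behind the pin. Leave both carriers let go and at rest, lying flat on the deck and held by their pins, and do not disturb the bottles, pot and beaker standing about.

Things in the scene. Friction and masses are not known exactly. Their poses are not given: they have to be found in the camera images.
- deck: the tilted mixer's fixed aluminium deck, facing away from the robot. Origin on its upper surface (z = 0), 130 mm above the bench; +x up the slope, towards the robot, +y to the robot's right, +z its normal, 36 degrees from vertical, leaning away from the robot. Surface: x -150..140 mm, y -140..140; its edges are 42 and 212 mm above the bench. Blue housing underneath
- blue_carrier: loose blue tube carrier, 0.2 kg, 225 mm long, flat on the bench. Origin on its underside under the grip block's centre; +x to the hook's mouth, +y left, +z up. Blue grip block, flat sides: x -28..28, y -16..16, z 10..42 mm. Plate z 0..10, 30 mm wide under the block. Tube 29 mm thick along x, -75..59; blue cap 34 mm thick, x -92..-72. Top of all: z 44
- blue_hook (a point): centre of a pin pushed hard home in the blue hook, on the underside: carrier (71, 0, 0) mm, same axes. Hook: black fork, carrier z 0..10, y -23..30 (tips -27..32); slot along x from throat bottom x 64 to mouth x 116; right wall y -9, left wall y 18 (10.5 near throat); the tips flare to 40 mm open at x 134. Let the pin pass at y 0 to 2
- blue_carrier_gate (a joint): red sprung gate across the hook's mouth, rad: 0 = shut, up to 1.43 = swung inwards (never outwards). Hinge at carrier x 110, y 15; shut, its faces are at x 105 and 111. A pin must push it with about 3 to 7 N; it springs shut behind the pin once the pin's axis is at carrier x 77 or less. The pin is then held between x 71 and 98
- pin_blue (a point): foot of the robot's right-hand pin, on the deck's surface at deck x 60, y +68 mm. Steel pin square to the deck: shank 14 mm in diameter, 17 mm from deck to the cone-shaped underside of its blue head; head 32 mm in diameter, 10 mm thick. The carrier's 10 mm plate must slide between deck and head; the head is too big for the hook's slot
- orange_carrier: loose orange tube carrier, 0.2 kg, 225 mm long, flat on the bench. Origin on its underside under the grip block's centre; +x to the hook's mouth, +y left, +z up. Orange grip block, flat sides: x -28..28, y -16..16, z 10..42 mm. Plate z 0..10, 30 mm wide under the block. Tube 29 mm thick along x, -75..59; orange cap 34 mm thick, x -92..-72. Top of all: z 44
- orange_hook (a point): centre of a pin pushed hard home in the orange hook, on the underside: carrier (71, 0, 0) mm, same axes. Hook: black fork, carrier z 0..10, y -23..30 (tips -27..32); slot along x from throat bottom x 64 to mouth x 116; right wall y -9, left wall y 18 (10.5 near throat); the tips flare to 40 mm open at x 134. Let the pin pass at y 0 to 2
- orange_carrier_gate (a joint): red sprung gate across the hook's mouth, rad: 0 = shut, up to 1.43 = swung inwards (never outwards). Hinge at carrier x 110, y 15; shut, its faces are at x 105 and 111. A pin must push it with about 3 to 7 N; it springs shut behind the pin once the pin's axis is at carrier x 77 or less. The pin is then held between x 71 and 98
- pin_orange (a point): foot of the robot's left-hand pin, on the deck's surface at deck x 60, y -68 mm. Steel pin square to the deck: shank 14 mm in diameter, 17 mm from deck to the cone-shaped underside of its orange head; head 32 mm in diameter, 10 mm thick. The carrier's 10 mm plate must slide between deck and head; the head is too big for the hook's slot
- beaker: loose glass beaker, 56 mm in diameter, 58 mm high, standing near the tail of the blue carrier; origin at the centre of its foot. Bystander
- pot: loose white pot, 52 mm in diameter, 55 mm high, standing near the tail of the orange carrier; origin at the centre of its foot. Bystander
- reagent_jar: loose reagent jar with green cap, 64 mm in diameter, 95 mm high, standing on the robot's right of the mixer; origin at the centre of its foot. Bystander
- amber_bottle: loose amber bottle, 72 mm in diameter, 170 mm high, standing on the robot's left of the mixer; origin at the centre of its foot. Bystander

How it is judged:
At the end, for the whole second after the job is handed in: Each carrier: its colour's pin in its hook slot (pin axis at carrier x 62 to 104 mm, y -6 to 16), underside within 6 mm of the deck at the pin and parallel to it within 0.12 rad, gate shut (below 0.15 rad), at rest (below 20 mm/s, 0.2 rad/s) (x of pin_blue in the frame of blue_carrier between 0.062 and 0.104 m and y of pin_blue in the frame of blue_carrier between -0.006 and 0.016 m and z of pin_blue in the frame of blue_carrier between -0.006 and 0.006 m and value of joint each of blue_carrier_gate, orange_carrier_gate below 0.15 rad and angle between the z axis of each of blue_carrier, orange_carrier and the z axis of deck, either way round below 0.12 rad and linear speed of each of blue_carrier, orange_carrier below 0.02 m/s and angular speed of each of blue_carrier, orange_carrier below 0.2 rad/s and x of pin_orange in the frame of orange_carrier between 0.062 and 0.104 m and y of pin_orange in the frame of orange_carrier between -0.006 and 0.016 m and z of pin_orange in the frame of orange_carrier between -0.006 and 0.006 m); the robot touches nothing.
It fails at once if the beaker is shoved more than 30 mm or tipped over (distance of beaker from where it was at the start of the episode above 0.03 m or angle between beaker's own z axis and vertical above 0.35 rad).
It fails at once if the white pot is shoved more than 30 mm or tipped over (distance of pot from where it was at the start of the episode above 0.03 m or angle between pot's own z axis and vertical above 0.35 rad).
It fails at once if the reagent jar is shoved more than 30 mm or tipped over (distance of reagent_jar from where it was at the start of the episode above 0.03 m or angle between reagent_jar's own z axis and vertical above 0.35 rad).
It fails at once if the amber bottle is shoved more than 30 mm or tipped over (distance of amber_bottle from where it was at the start of the episode above 0.03 m or angle between amber_bottle's own z axis and vertical above 0.35 rad).
It also fails if it takes over 72 s, if anything falls off the work surface, if the arm or the gripper's body presses on something with over 40 N, if the wrist force passes 120 N, or if a joint passes its speed limit or range.

## Working session

There is one attempt and no reset: what is moved stays moved. The work goes in short steps, Python scripts to look and compute and a tool call to move; the robot and the scene stay as the last step left them, time stands still between calls to the robot, and variables do not carry over. Pictures are saved under pics/ and viewed, at most 11 in all, crops included, and the job is handed in when it is done.

Besides the shell and the picture viewer there is one more tool, called after ">>>" by a JSON object that holds its "op" and its "data". play_rows: Moves the arm, as the interface text tells. Its arguments: {"type":"object","properties":{"jaw":{"type":"array"},"xyz":{"type":"array"},"yaw":{"type":"array"},"grip_force":{"type":"number"}},"required":["jaw","xyz","yaw"]}

```bash
mkdir -p pics; ls
python3 - <<'E'
from bench import arm
import cv2
s=arm.read_state();print(s)
for n in("side","top"):
    p=arm.camera_params(n);print(n,p)
    cv2.imwrite(f"pics/{n}0.png",arm.read_camera(n)[:,:,::-1])
E
```

```text
pics
{'time_s': 0.0, 'joint_positions': array([ 1.12962124e+00,  2.77159988e-01, -2.79064064e-02,  1.26799271e+00,
        2.67944604e-07,  1.46741313e+00]), 'joint_vel': array([ 4.21972663e-04,  6.50188062e-04, -1.14955281e-04,  6.03926417e-05,
        1.28995348e-03, -5.65821464e-04]), 'effort': array([ 8.82397871e-04, -4.45508766e+01,  2.95205516e+01,  1.64804125e-02,
       -4.92562705e-06, -8.54510063e-06]), 'ee_pos': array([0.20678938, 0.58896512, 0.23013092]), 'orientation': array([-0.52798057, -3.09628882,  0.00342265]), 'force': array([ 0.91498524, -0.22487613,  0.17940006]), 'moment': array([-0.01330055, -0.01311071,  0.03258538]), 'grip_force': 0.0, 'gripper_width': 0.9982825938306047}
side {'K': array([[483.40291873,   0.        , 318.17196305],
       [  0.        , 483.40291873, 242.94417725],
       [  0.        ,   0.        ,   1.        ]]), 'eye': array([-0.06428719, -0.56069445,  0.80771543]), 'rotation': array([-2.1166492 ,  0.89979929, -0.44275967])}
top {'K': array([[510.53492325,   0.        , 330.4628609 ],
       [  0.        , 510.53492325, 238.88343921],
       [  0.        ,   0.        ,   1.        ]]), 'eye': array([0.35786173, 0.03077584, 1.52158958]), 'rotation': array([-2.12711423,  2.18296672, -0.15651187])}
```

View pics/top0.png

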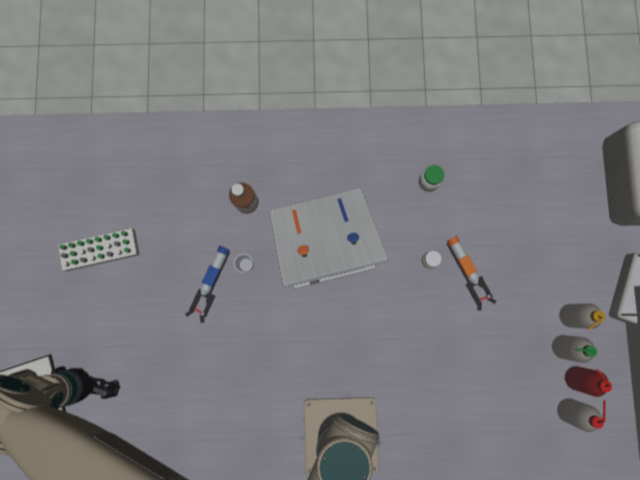

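View pics/side0.png

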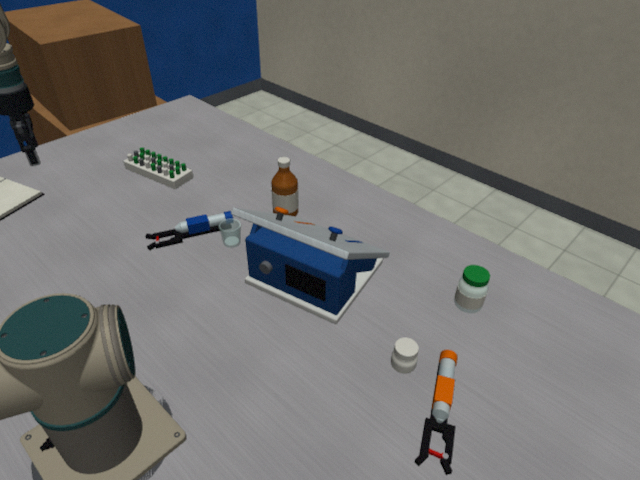

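The top view shows the deck at about (328,238), with the orange pin at (303,250) and the blue pin at (352,238). The blue carrier is at the left (210,280) with the beaker at (244,263). The orange carrier is at the right (470,270) with the pot at (432,260). The side view shows the same objects.

```bash
cat > h.py <<'E'
import numpy as np, cv2
from scipy.spatial.transform import Rotation as R
from bench import arm
P={n:arm.camera_params(n) for n in("side","top")}
def ray(n,uv):
    p=P[n]; d=R.from_rotvec(p["rotation"]).as_matrix()@np.linalg.inv(p["K"])@[uv[0],uv[1],1.]
    return p["eye"],d/np.linalg.norm(d)
def proj(n,X):
    p=P[n]; c=p["K"]@(R.from_rotvec(p["rotation"]).as_matrix().T@(np.asarray(X)-p["eye"])); return c[:2]/c[2]
def onz(n,uv,z):
    o,d=ray(n,uv); return o+d*(z-o[2])/d[2]
def tri(a,b):
    o1,d1=ray("side",a);o2,d2=ray("top",b)
    t=np.linalg.lstsq(np.c_[d1,-d2],o2-o1,rcond=None)[0]
    p,q=o1+t[0]*d1,o2+t[1]*d2; return (p+q)/2,np.linalg.norm(p-q)
HUE={"blue":(105,125),"orange":(5,17),"red":(0,4),"green":(50,80)}
def comps(img,col,smin=150,vmin=60,amin=8):
    h=cv2.cvtColor(img,cv2.COLOR_RGB2HSV);lo,hi=HUE[col]
    m=cv2.inRange(h,(lo,smin,vmin),(hi,255,255))
    n,l,s,c=cv2.connectedComponentsWithStats(m)
    out=[]
    for i in range(1,n):
        if s[i,4]>=amin:
            ys,xs=np.where(l==i); a=cv2.PCACompute2(np.c_[xs,ys].astype(float),mean=None)
            out.append((s[i,4],c[i].round(1),s[i,:4],a[1][0].round(3),np.sqrt(a[2].ravel()).round(1)))
    return out
E
python3 - <<'E'
from h import *
for n in("side","top"):
    im=cv2.imread(f"pics/{n}0.png")[:,:,::-1].copy()
    for c in HUE:
        for o in comps(im,c): 
            if o[0]<3000: print(n,c,*o)
E
```

```text
side blue 434 [25.9  3.3] [ 0  0 73 11] [ 0.998 -0.069] [17.7  2.3]
side blue 584 [  7.1 137.5] [  0 115  21  43] [0.15  0.989] [11.1  4.8]
side blue 12 [ 24.8 143.2] [ 23 141   4   5] [0.528 0.849] [1.4 0.7]
side blue 39 [227.8 214.7] [225 212   7   7] [0.694 0.72 ] [1.9 1.7]
side blue 313 [197.5 223.8] [186 215  24  19] [ 0.983 -0.184] [6.  4.4]
side blue 2580 [296.2 254.9] [246 224 103  90] [0.922 0.387] [30.5  9. ]
side blue 54 [335.  230.1] [329 227  13   7] [0.942 0.335] [3.5 1.2]
side blue 8 [256.1 263.1] [254 262   6   4] [ 0.875 -0.483] [1.9 0.6]
side blue 9 [330.6 286.4] [329 285   5   4] [0.79  0.613] [1.5 0.7]
side blue 8 [326.6 288.1] [326 286   3   5] [0.034 0.999] [1.4 0.7]
side blue 16 [321.8 303.8] [318 302   9   5] [0.912 0.409] [2.5 1. ]
side orange 11 [124.6  32.3] [123  30   5   7] [-0.035  0.999] [1.9 1.1]
side orange 13 [14.9 46.8] [13 43  6  8] [0.327 0.945] [2.6 1.1]
side orange 14 [73.6 44.1] [70 42  8  5] [ 0.935 -0.355] [2.3 0.9]
side orange 8 [60.9 64. ] [58 61  7  7] [0.713 0.702] [2.7 0.2]
side orange 10 [76.3 65.2] [75 62  4  7] [0.149 0.989] [2.2 0.8]
[... 1653 characters left out ...]
 [6.6 4.8]
top blue 27 [222.5 249.9] [219 248   8   5] [0.949 0.315] [2.  1.1]
top blue 153 [210.3 275.6] [203 267  15  18] [-0.427  0.904] [4.8 2.7]
top orange 55 [296.1 220.8] [293 211   7  22] [0.232 0.973] [6.4 0.7]
top orange 47 [452.9 240.6] [449 237  10   8] [ 0.88  -0.474] [2.8 1.4]
top orange 66 [302.7 249.6] [298 246  10   8] [ 0.973 -0.232] [2.6 2. ]
top orange 177 [466.9 265.2] [459 256  17  19] [0.488 0.873] [5.  2.9]
top red 239 [600.3 383.8] [589 371  22  24] [0.506 0.862] [5.8 5.1]
top red 10 [604.  405.5] [604 401   1  10] [0. 1.] [2.9 0. ]
top red 98 [597.5 421.6] [592 414  13  14] [ 0.883 -0.47 ] [3.6 2.9]
top green 8 [593.  349.2] [592 347   4   5] [0.514 0.858] [1.6 0.7]
```

Run:
```python
from h import *
im=cv2.imread("pics/top0.png")[:,:,::-1].copy()
for v,s in((35,110),(50,110)):
    for o in comps(im,"blue",s,v): print("topblue",*o)
print("pin o",tri((281.5,211),(302.7,249.6)));print("pin b",tri((335,230.1),(352.5,238.5)))
for nm,a,b in(("bblk",(197.5,223.8),(210.3,275.6)),("oblk",(443.6,389.4),(466.9,265.2))):
    print(nm,tri(a,b),onz("top",b,.035),onz("side",a,.032))
print("caps",onz("top",(222.5,249.9),.025),onz("top",(452.9,240.6),.025),onz("side",(448.3,354.7),.02),onz("side",(227.8,214.7),.02))
print("strip o ends",[onz("top",u,z) for u,z in(((293.8,210.5),.1),((298.7,232.5),.13))])
print("beaker",onz("top",(244,263),.03),"pot",onz("top",(432,260),.055))
print("green",onz("top",(433,175),.095),"amber",onz("top",(238,190),.17))
side=cv2.imread("pics/side0.png"); top=cv2.imread("pics/top0.png")
a=cv2.resize(side[190:290,230:400],None,fx=4,fy=4,interpolation=cv2.INTER_CUBIC)[:,:680]
b=cv2.resize(top[185:290,262:392],None,fx=4,fy=4,interpolation=cv2.INTER_CUBIC)
cv2.imwrite("pics/cs.png",a);cv2.imwrite("pics/ct.png",b)
```

```text
topblue 57 [342.4 209.8] [338 199  10  22] [0.323 0.946] [6.5 0.7]
topblue 66 [352.7 237.2] [348 234  10   8] [ 1.    -0.025] [2.6 2.1]
topblue 52 [222.8 250. ] [218 247  10   8] [0.904 0.427] [2.8 1.5]
topblue 196 [210.4 275.8] [202 266  17  21] [-0.43   0.903] [5.2 3.2]
topblue 57 [342.4 209.8] [338 199  10  22] [0.323 0.946] [6.5 0.7]
topblue 66 [352.7 237.2] [348 234  10   8] [ 1.    -0.025] [2.6 2.1]
topblue 52 [222.8 250. ] [218 247  10   8] [0.904 0.427] [2.8 1.5]
topblue 196 [210.4 275.8] [202 266  17  21] [-0.43   0.903] [5.2 3.2]
pin o (array([0.51475904, 0.08976895, 0.1816411 ]), np.float64(0.0012917203056482798))
pin b (array([ 0.54127643, -0.04335973,  0.18626241]), np.float64(0.0038614020823480016))
bblk (array([0.46341557, 0.36832304, 0.02502107]), np.float64(0.0011867942875020316)) [0.46221632 0.36639378 0.035     ] [0.45918301 0.35968436 0.032     ]
oblk (array([ 0.4733073 , -0.38167034,  0.03918423]), np.float64(0.0013806095966708608)) [ 0.47319524 -0.38226768  0.035     ] [ 0.47888426 -0.38047657  0.032     ]
caps [0.53768485 0.33320054 0.025     ] [ 0.54799579 -0.34808034  0.025     ] [ 0.56317984 -0.34086144  0.02      ] [0.54965162 0.34910911 0.02      ]
strip o ends [array([0.63579679, 0.11684665, 0.1       ]), array([0.56796375, 0.10257153, 0.13      ])]
beaker [0.49688416 0.26930471 0.03      ] pot [ 0.48927675 -0.276717    0.055     ]
green [ 0.73053482 -0.28430274  0.095     ] amber [0.68225142 0.26242627 0.17      ]
```

View pics/ct.png

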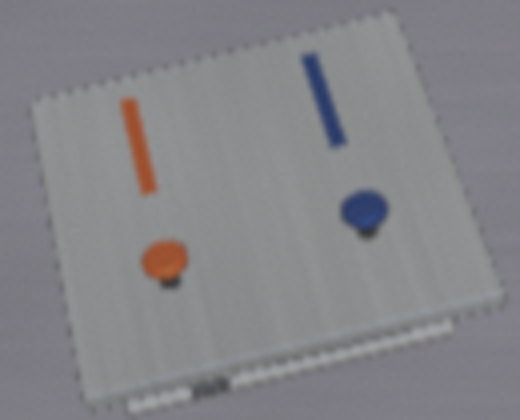

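View pics/cs.png

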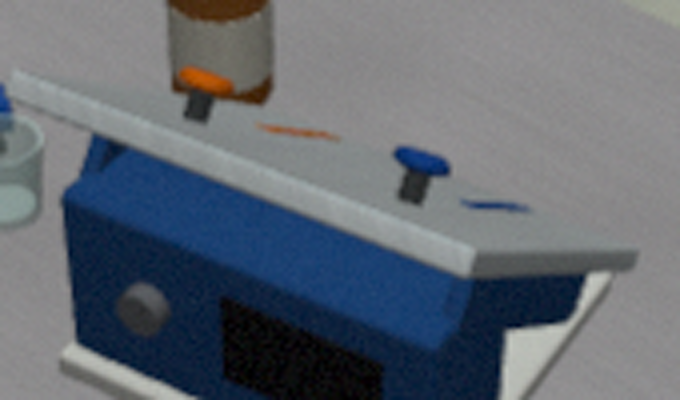

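```bash
cat >> h.py <<'E'
t36=np.radians(36)
def deckpose(x,y,psi):
    M=R.from_euler("z",psi).as_matrix()@np.array([[-np.cos(t36),0,np.sin(t36)],[0,-1,0],[np.sin(t36),0,np.cos(t36)]])
    return np.array([x,y,.13]),M
E
python3 - <<'E'
from h import *
from scipy.optimize import least_squares
f=lambda x,y:((x+.5)/4-.5+262,(y+.5)/4-.5+185)
O=[("top",(302.7,249.6),(60,-68,23.5),1),("top",(352.7,237.2),(60,68,23.5),1),("side",(281.5,211),(60,-68,23),1),("side",(335,230.1),(60,68,23),1),
("top",f(33,103),(-150,-140,0),.4),("top",f(392,12),(-150,140,0),.4),("top",f(503,295),(140,140,0),.4),("top",f(86,396),(140,-140,0),.4),
("top",(342.4,209.8),None,1),("top",(296.1,220.8),None,1)]
def res(p,full=False):
    o,M=deckpose(*p[:3]);r=[]
    for n,uv,q,w in O[:8]: r.append(w*(proj(n,o+M@(np.array(q)/1e3)+[0,0,p[3]])-uv))
    for i,s in((8,68),(9,-68)):
        c,d=ray("top",O[i][1]); k=M[:,2]@(o-c)/(M[:,2]@d); l=M.T@(c+k*d-o); r.append([(l[1]-s/1e3)*350,0])
        if full: print(l)
    return np.ravel(r)
s=least_squares(res,[.58,.02,.2,0]);print(s.x);print(res(s.x,True).reshape(-1,2).round(2))
o,M=deckpose(*s.x[:3])
for y in(-.068,.068): print(o+M@[.06,y,0])
E
```

```text
[ 0.56338269  0.03112618  0.22491131 -0.00067446]
[-7.43039138e-02  6.74924301e-02 -2.96566941e-16]
[-7.68345443e-02 -6.84413678e-02 -3.18192424e-16]
[[ 0.16 -0.13]
 [ 0.02 -0.38]
 [-0.49 -0.38]
 [-0.11  0.53]
 [-0.52 -0.12]
 [ 0.3  -0.19]
 [ 0.25 -0.28]
 [-0.28  0.43]
 [-0.18  0.  ]
 [-0.15  0.  ]]
[0.50089888 0.08658791 0.16526712]
[ 0.53122959 -0.04598677  0.16526712]
```

>>> {"op": "play_rows", "data": {"jaw": [0.8,0.8,0.8,0.8,0.8,0.8,0.8,0.8,0.8,0.8], "xyz": [[3.5,-3.1,-2],[3.5,-3.1,-2],[3.5,-3.1,-2],[3.5,-3.1,-2],[3.5,-3.1,-2],[3.5,-3.1,-2],[3.8,-3.4,-2],[0,0,0],[0,0,0],[0,0,0]], "yaw": [-0.5,-0.53,0,0,0,0,0,0,0,0]}}

```text
time_s: 1.35
ee_pos: [0.4546, 0.3706, 0.0918]
orientation: [0.692, 3.064, 0.001]
force: [-0.1, 1.1, 0.1]
gripper_width: 0.802
grip_force: 0.0
```

```bash
cat >> h.py <<'E'
def st():
    s=arm.read_state();M=R.from_rotvec(s["orientation"]).as_matrix()
    print("t",round(s["time_s"],2),"tcp",s["ee_pos"].round(4),"closing deg",round(np.degrees(np.arctan2(M[1,1],M[0,1]))%180,2),"z",M[:,2].round(3),"F",s["force"].round(1),"w",round(s["gripper_width"],3),"g",round(s["grip_force"],1),"j",s["joint_positions"].round(2))
E
python3 - <<'E'
from h import *
st()
im=arm.read_camera("top");im2=arm.read_camera("side")
cv2.imwrite("pics/top1.png",im[:,:,::-1]);cv2.imwrite("pics/side1.png",im2[:,:,::-1])
for z in(.032,.039): print(onz("top",(210.4,275.8),z),onz("top",(466.9,265.2),z))
for a,b in(((222.7,250),(210.4,275.8)),((452.9,240.6),(466.9,265.2))):
    d=onz("top",b,.036)-onz("top",a,.028);print(np.degrees(np.arctan2(d[1],d[0])),np.linalg.norm(d[:2]))
E
```

```text
t 1.35 tcp [0.4546 0.3706 0.0918] closing deg 64.55 z [ 0.     0.001 -1.   ] F [-0.1  1.1  0.1] w 0.802 g 0.0 j [ 0.57  0.32 -0.29  0.97  0.    1.02]
[0.46183717 0.36677738 0.032     ] [ 0.47342799 -0.38310122  0.032     ]
[0.46134856 0.36519841 0.039     ] [ 0.47288491 -0.3811563   0.039     ]
155.8270204118061 0.08270784793524506
-155.04397777675644 0.08216896128602007
```

>>> {"op": "play_rows", "data": {"jaw": [0.8,0.8,0.8,0.8,0.4,0,0,0,0,0], "xyz": [[0,-0.15,-2.5],[0,0,-2.5],[0,0,-2.5],[0,0,-1],[0,0,0],[0,0,0],[0,0,0],[0,0,0],[0,0,0],[0,0,0]], "yaw": [0.2,0,0,0,0,0,0,0,0,0], "grip_force": 40}}

```text
time_s: 2.7
ee_pos: [0.4561, 0.369, 0.0076]
orientation: [0.662, 3.07, 0.003]
force: [-0.4, 0.9, 6.4]
gripper_width: 0.37
grip_force: 41.8
```

Run:
```python
from h import *
st()
```

```text
t 2.7 tcp [0.4561 0.369  0.0076] closing deg 65.67 z [ 0.002  0.002 -1.   ] F [-0.4  0.9  6.4] w 0.37 g 41.8 j [ 0.57  0.41 -0.36  0.8   0.    0.99]
```

```bash
cat >> h.py <<'E'
O_,M_=deckpose(.5634,.0311,.2249)
def tcp(ox,y,gx=6,gz=31,up=24):  # TCP for carrier origin at deck (ox,y), flat, pivot at carrier (gx,0,gz)
    return O_+M_@(np.array([ox+gx,y,gz])/1e3)-[0,0,up/1e3]
E
python3 - <<'E'
from h import *
for ox in(-104,-90,-50,-30,-11,0): print(ox,tcp(ox,67),tcp(ox,-69))
E
```

```text
-104 [ 0.67339108 -0.01246822  0.07347657] [0.64306187 0.12010682 0.07347657]
-90 [ 0.66235007 -0.01499407  0.08170557] [0.63202087 0.11758096 0.08170557]
-50 [ 0.63080435 -0.02221079  0.10521698] [0.60047515 0.11036424 0.10521698]
-30 [ 0.61503149 -0.02581915  0.11697268] [0.58470228 0.10675589 0.11697268]
-11 [ 0.60004727 -0.02924709  0.1281406 ] [0.56971807 0.10332794 0.1281406 ]
0 [ 0.5913722  -0.03123169  0.13460624] [0.56104299 0.10134335 0.13460624]
```

>>> {"op": "play_rows", "data": {"jaw": [0,0,0,0,0,0,0,0,0,0], "xyz": [[0,0,2.5],[0,0,5],[0,0,6],[0,0,6],[0,0,6],[0,0,2],[1,-2,0],[2,-4,0],[2,-4,0],[2,-4,0]], "yaw": [0,0,0,0,0,0,0,0.9,0.9,0.9]}}

```text
time_s: 3.95
ee_pos: [0.5249, 0.2267, 0.2802]
orientation: [-0.217, -3.132, 0.001]
force: [0.6, -0.1, -2.0]
gripper_width: 0.366
grip_force: 40.8
```

>>> {"op": "play_rows", "data": {"jaw": [0,0,0,0,0,0,0,0,0,0], "xyz": [[2.5,-4,0],[2.5,-4,0],[2.5,-4,0],[2.5,-4,-1],[2.5,-4,-1],[2.4,-3.9,-2],[0,0,-3],[0,0,-3],[0,0,0],[0,0,0]], "yaw": [0.9,0.9,0.9,0.8,0,0,0,0,0,0]}}

```text
time_s: 5.2
ee_pos: [0.6743, -0.0108, 0.1819]
orientation: [-0.352, 3.122, -0.0]
force: [0.4, -0.1, -1.8]
gripper_width: 0.364
grip_force: 40.7
```

Run:
```python
from h import *
st()
im=arm.read_camera("side");im2=arm.read_camera("top")
cv2.imwrite("pics/side2.png",im[:,:,::-1]);cv2.imwrite("pics/top2.png",im2[:,:,::-1])
```

```text
t 5.2 tcp [ 0.6743 -0.0108  0.1819] closing deg 102.87 z [ 0. -0. -1.] F [ 0.4 -0.1 -1.8] w 0.364 g 40.7 j [-0.11  0.39  0.02  1.21 -0.   -0.34]
```

View pics/side2.png

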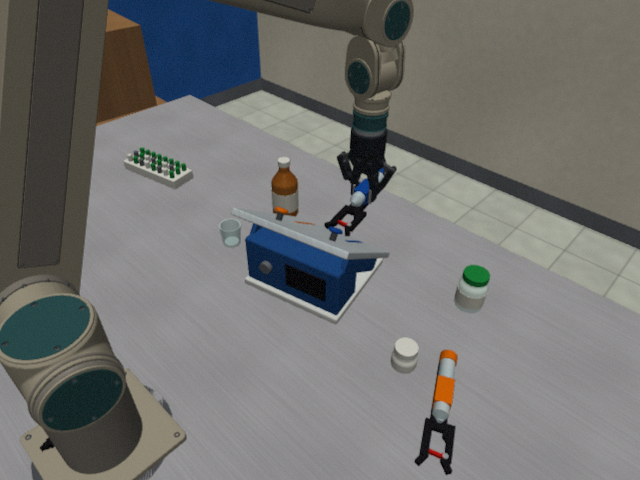

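Run:
```python
from h import *
im=cv2.imread("pics/side2.png")[:,:,::-1].copy();im2=cv2.imread("pics/top2.png")[:,:,::-1].copy()
a=np.radians(192.87);hx=np.array([np.cos(a),np.sin(a)]);hy=np.array([-hx[1],hx[0]])
for n,i in(("side",im),("top",im2)):
  for c in("red","blue","orange"):
    for o in comps(i,c,110,35):
        if 270<o[1][0]<400 and 150<o[1][1]<280 and o[0]<500:
            d=onz(n,o[1],.180)[:2]-[.6743,-.0108];print(n,c,o[0],o[1],o[2],d@hx,d@hy)
```

```text
side red 34 [341.4 222.4] [337 219  10   7] 0.09766842108663469 -0.0015407075196435648
side blue 22 [381.1 170. ] [378 168   6   6] -0.1460646771460442 -0.02093931630563332
side blue 193 [363.3 188.9] [354 179  16  26] -0.0451008465850134 -0.02025921911901819
side blue 68 [334.5 229.7] [328 226  14   8] 0.1278121476814131 -0.0017248128947835247
side blue 11 [353. 241.] [348 241  11   1] 0.1407500338921078 0.04901865079395297
side orange 110 [283.8 211. ] [273 206  25  10] 0.1281479236911861 -0.13010670207487854
top orange 84 [296.2 221.2] [293 210   8  23] 0.05515803243924521 -0.1325138236102132
top orange 42 [300.5 249.7] [298 246   6   9] 0.13214986393238792 -0.1398110189547843
```

>>> {"op": "play_rows", "data": {"jaw": [0,0,0,0,0,0,0,0,0,0], "xyz": [[0,-0.15,-1],[0,0,-1],[0,0,-1],[0,0,-1],[0,0,-1],[0,0,-1],[0,0,-1],[0,0,-1],[0,0,-0.5],[0,0,0]], "yaw": [0,0,0,0,0,0,0,0,0,0], "grip_force": 25}}

```text
time_s: 6.55
ee_pos: [0.6731, -0.0126, 0.0952]
orientation: [0.352, -3.12, 0.0]
force: [0.9, 0.7, -2.1]
gripper_width: 0.369
grip_force: 42.9
```

Run:
```python
from h import *
st()
im=arm.read_camera("side");im2=arm.read_camera("top")
cv2.imwrite("pics/side3.png",im[:,:,::-1]);cv2.imwrite("pics/top3.png",im2[:,:,::-1])
a=cv2.resize(im[140:290,260:430,::-1],None,fx=4,fy=4,interpolation=cv2.INTER_CUBIC);cv2.imwrite("pics/c3.png",a)
```

```text
t 6.55 tcp [ 0.6731 -0.0126  0.0952] closing deg 102.86 z [-0.002 -0.    -1.   ] F [ 0.9  0.7 -2.1] w 0.369 g 42.9 j [-0.11  0.45 -0.07  1.05 -0.   -0.34]
```

View pics/c3.png

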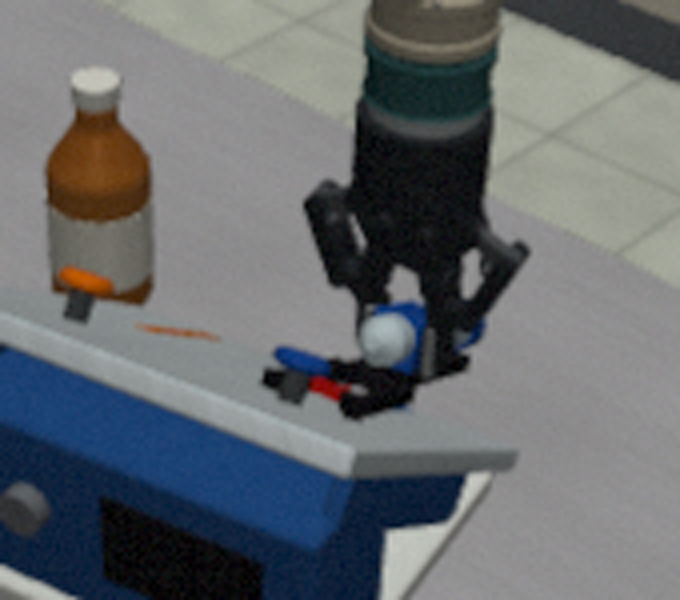

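```bash
cat >> h.py <<'E'
def deck(n,uv,z=0.):   # ray onto the plane deck z -> deck coordinates, mm
    c,d=ray(n,uv);k=(z/1e3-M_[:,2]@(c-O_))/(M_[:,2]@d);return (M_.T@(c+k*d-O_)*1e3).round(1)
E
python3 - <<'E'
from h import *
for f in("side3","top3"):
    im=cv2.imread(f"pics/{f}.png")[:,:,::-1].copy();n=f[:-1]
    for c in("red","blue","orange"):
        for o in comps(im,c,110,35):
            if 270<o[1][0]<400 and 170<o[1][1]<280 and o[0]<500: print(n,c,o[0],o[1],o[2],"z5",deck(n,o[1],5),"z15",deck(n,o[1],15),"z23",deck(n,o[1],23))
f=lambda x,y:((x+.5)/4-.5+260,(y+.5)/4-.5+140)
print("right tip",[deck("side",f(345,408),z) for z in(0,5,10)],"left tip",[deck("side",f(266,380),z) for z in(0,5,10)], "tubefront",tri(f(385,342),(0,0))[1]*0)
print(M_.T@(np.array([.6731,-.0126,.0952+.024])-O_)*1e3)
E
```

```text
side red 33 [341.8 236.7] [337 235  10   5] z5 [-44.7  48.1   5. ] z15 [53.9 84.8 15. ] z23 [132.7 114.1  23. ]
side blue 90 [361.7 222.7] [353 216  14  18] z5 [-842. -187.    5.] z15 [-668.3 -128.2   15. ] z23 [-529.4  -81.1   23. ]
side blue 18 [377.5 223.6] [373 220   8   8] z5 [-1207.6  -234.8     5. ] z15 [-999.5 -171.4   15. ] z23 [-832.9 -120.8   23. ]
side blue 66 [335.5 230.2] [329 227  14   7] z5 [-142.3  -10.     5. ] z15 [-34.6  32.1  15. ] z23 [51.6 65.8 23. ]
side orange 113 [283.6 211. ] [273 206  25  10] z5 [-141. -168.    5.] z15 [ -33.4 -110.9   15. ] z23 [ 52.6 -65.3  23. ]
top orange 84 [296.2 221.2] [293 210   8  23] z5 [-69.9 -68.3   5. ] z15 [-59.4 -68.1  15. ] z23 [-51.  -67.9  23. ]
top orange 60 [301.6 249.8] [298 246   8   9] z5 [ 42.9 -71.9   5. ] z15 [ 52.2 -71.7  15. ] z23 [ 59.7 -71.4  23. ]
right tip [array([-22.8,  69.3,   0. ]), array([23.2, 85.9,  5. ]), array([ 69.3, 102.4,  10. ])] left tip [array([-13.8,  21.9,   0. ]), array([31.9, 40.6,  5. ]), array([77.5, 59.3, 10. ])] tubefront 0.0
[-84.97795718  67.06355155  48.39056568]
```

>>> {"op": "play_rows", "data": {"jaw": [0,0,0,0,0,0,0,0,0,0], "xyz": [[0,0,-0.6],[0,0,-0.6],[0,0,-0.5],[0,0,-0.3],[0,0,0],[0,0,0],[0,0,0],[0,0,0],[0,0,0],[0,0,0]], "yaw": [0,0,0,0,0,0,0,0,0,0], "grip_force": 25}}

```text
time_s: 7.9
ee_pos: [0.6742, -0.0123, 0.0763]
orientation: [-0.352, 3.122, 0.0]
force: [1.1, 0.0, -1.3]
gripper_width: 0.37
grip_force: 43.4
```

Run:
```python
from h import *
st()
def yplane(n,uv,y):
    c,d=ray(n,uv);k=(y/1e3-M_[:,1]@(c-O_))/(M_[:,1]@d);return (M_.T@(c+k*d-O_)*1e3).round(1)
im=arm.read_camera("side");cv2.imwrite("pics/side4.png",im[:,:,::-1])
for c in("red","blue"):
  for o in comps(im,c,110,35):
    if 300<o[1][0]<400 and 170<o[1][1]<280 and o[0]<500: print(c,o[0],o[1],o[2],yplane("side",o[1],70))
```

```text
t 7.9 tcp [ 0.6742 -0.0123  0.0763] closing deg 102.87 z [ 0.  0. -1.] F [ 1.1  0.  -1.3] w 0.37 g 43.4 j [-0.11  0.47 -0.09  1.01  0.   -0.34]
red 33 [342.5 238. ] [338 235  11   7] [ 7.4 70.   8.1]
blue 62 [362.1 231.4] [356 223  11  16] [-106.9   70.    27.9]
blue 63 [335.  230.2] [329 227  13   8] [65.  70.  23.9]
blue 25 [375.3 233. ] [371 228   8  10] [-214.6   70.    27.7]
```

>>> {"op": "play_rows", "data": {"jaw": [0,0,0,0,0,0,0,0,0,0], "xyz": [[0,0,-0.2],[0,0,-0.1],[-0.63,-0.144,0.47],[-0.63,-0.144,0.47],[-0.63,-0.144,0.47],[-0.63,-0.144,0.47],[0,0,0],[0,0,0],[0,0,0],[0,0,0]], "yaw": [0,0,0,0,0,0,0,0,0,0]}}

```text
time_s: 9.2
ee_pos: [0.6488, -0.0181, 0.092]
orientation: [0.352, -3.121, 0.0]
force: [0.4, 0.5, 3.3]
gripper_width: 0.37
grip_force: 43.9
```

```bash
cat >> h.py <<'E'
def yplane(n,uv,y):
    c,d=ray(n,uv);k=(y/1e3-M_[:,1]@(c-O_))/(M_[:,1]@d);return (M_.T@(c+k*d-O_)*1e3).round(1)
def look(tag,y,crop=(270,150,170,150)):
    st();s=arm.read_state();print("deck: tcp",(M_.T@(s["ee_pos"]-O_)*1e3).round(1),"F",(M_.T@s["force"]).round(1))
    for n in("side","top"):
        im=arm.read_camera(n);cv2.imwrite(f"pics/{n}{tag}.png",im[:,:,::-1])
        for c in("red","blue","orange"):
            for o in comps(im,c,110,35):
                if 270<o[1][0]<400 and 170<o[1][1]<280 and o[0]<500: print(n,c,o[0],o[1],o[2],yplane(n,o[1],y) if n=="side" else deck(n,o[1],10))
        if n=="side":
            x,yy,w,h=crop;cv2.imwrite(f"pics/c{tag}.png",cv2.resize(im[yy:yy+h,x:x+w,::-1],None,fx=4,fy=4,interpolation=cv2.INTER_CUBIC))
E
python3 - <<'E'
from h import *
look("5",70)
E
```

```text
t 9.2 tcp [ 0.6488 -0.0181  0.092 ] closing deg 102.87 z [-0.001 -0.    -1.   ] F [0.4 0.5 3.3] w 0.37 g 43.9 j [-0.13  0.42 -0.14  1.02 -0.   -0.35]
deck: tcp [-80.8  67.   11.7] F [ 1.6 -0.4  3. ]
side red 25 [338.8 238. ] [336 236   8   5] [29.1 70.   7.6]
side blue 61 [357.7 232.7] [351 224  11  16] [-79.   70.   23.6]
side blue 64 [335.  230.2] [329 227  13   8] [65.  70.  23.9]
side blue 26 [371.5 233.8] [366 229   9  10] [-185.3   70.    24.5]
side orange 113 [283.6 211. ] [273 206  25  10] [307.9  70.   46.7]
top orange 84 [296.2 221.2] [293 210   8  23] [-64.6 -68.2  10. ]
top orange 83 [302.9 249.8] [298 246  11   9] [ 48.7 -68.4  10. ]
```

View pics/c5.png

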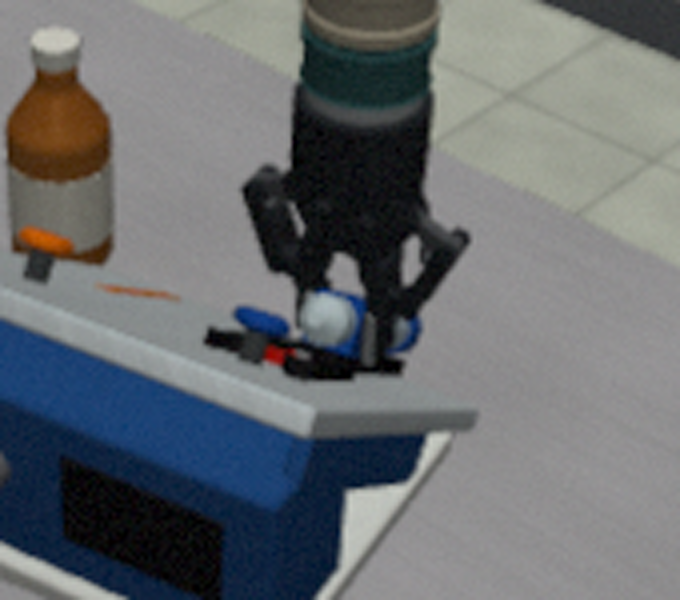

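>>> {"op": "play_rows", "data": {"jaw": [0,0,0,0,0,0,0,0,0,0], "xyz": [[-0.39,-0.09,0.29],[-0.39,-0.09,0.29],[-0.39,-0.09,0.29],[-0.39,-0.09,0.29],[-0.39,-0.09,0.29],[-0.39,-0.09,0.29],[-0.39,-0.09,0.29],[0,0,0],[0,0,0],[0,0,0]], "yaw": [0,0,0,0,0,0,0,0,0,0]}}

```text
time_s: 10.55
ee_pos: [0.6219, -0.0253, 0.1127]
orientation: [-0.352, 3.121, -0.003]
force: [3.2, -2.5, -0.5]
gripper_width: 0.368
grip_force: 43.4
```

Run:
```python
from h import *
look("6",70)
```

```text
t 10.55 tcp [ 0.6219 -0.0253  0.1127] closing deg 102.87 z [ 0.001 -0.002 -1.   ] F [ 3.2 -2.5 -0.5] w 0.368 g 43.4 j [-0.14  0.35 -0.18  1.03 -0.   -0.37]
deck: tcp [-46.2  68.   12.1] F [-2.4  3.1  1.1]
side blue 8 [346.4 221.5] [344 221   6   2] [17.2 70.  45.8]
side blue 66 [352.6 232. ] [344 223  13  16] [-43.1  70.   24. ]
side blue 65 [335.3 230.3] [329 227  14   9] [63.2 70.  23.7]
side blue 30 [367.1 233.3] [362 227   9  12] [-149.1   70.    24.6]
side orange 111 [283.7 211. ] [273 206  25  10] [307.6  70.   46.7]
top orange 84 [296.2 221.2] [293 210   8  23] [-64.6 -68.2  10. ]
top orange 82 [302.8 249.8] [298 245  11  10] [ 48.6 -68.7  10. ]
```

>>> {"op": "play_rows", "data": {"jaw": [0,0,0,0,0,0,0,0,0,0], "xyz": [[-0.41,0.01,0.29],[-0.39,-0.09,0.29],[-0.39,-0.09,0.29],[-0.39,-0.09,0.29],[-0.39,-0.09,0.29],[0,0,0],[0,0,0],[0,0,0],[0,0,0],[0,0,0]], "yaw": [0,0,0,0,0,0,0,0,0,0]}}

```text
time_s: 11.9
ee_pos: [0.6017, -0.0277, 0.1269]
orientation: [0.352, -3.121, -0.0]
force: [0.9, 1.2, 3.8]
gripper_width: 0.368
grip_force: 44.0
```

Run:
```python
from h import *
look("7",70)
```

```text
t 11.9 tcp [ 0.6017 -0.0277  0.1269] closing deg 102.86 z [-0.  0. -1.] F [0.9 1.2 3.8] w 0.368 g 44.0 j [-0.15  0.31 -0.21  1.05  0.   -0.38]
deck: tcp [-21.4  65.9  11.7] F [ 1.3 -1.   3.8]
side red 41 [326.2 236.8] [321 234  12   7] [99.6 70.   8.3]
side blue 9 [340.8 220.6] [339 220   5   2] [50.8 70.  45.8]
side blue 70 [348.2 231.3] [341 222  12  17] [-13.6  70.   24.5]
side blue 66 [335.  230.2] [329 227  13   8] [65.  70.  23.9]
side blue 32 [363.2 232.7] [357 227  10  11] [-118.2   70.    25. ]
side orange 113 [283.4 210.9] [273 206  24  10] [308.7  70.   46.8]
top orange 84 [296.2 221.2] [293 210   8  23] [-64.6 -68.2  10. ]
top orange 81 [302.8 249.9] [298 246  11   9] [ 49.  -68.7  10. ]
```

>>> {"op": "play_rows", "data": {"jaw": [0,0,0,0,0,0,0,0,0,0], "xyz": [[-0.24,-0.05,0.18],[-0.24,-0.05,0.18],[-0.16,-0.04,0.12],[0,0,0],[0,0,0],[0,0,0],[0,0,0],[0,0,0],[0,0,0],[0,0,0]], "yaw": [0,0,0,0,0,0,0,0,0,0]}}

```text
time_s: 13.25
ee_pos: [0.5981, -0.0287, 0.1312]
orientation: [-0.352, 3.116, 0.002]
force: [10.0, 2.2, -6.4]
gripper_width: 0.369
grip_force: 42.5
```

Run:
```python
from h import *
look("8",70,(270,160,140,110))
```

```text
t 13.25 tcp [ 0.5981 -0.0287  0.1312] closing deg 102.89 z [ 0.005  0.002 -1.   ] F [10.   2.2 -6.4] w 0.369 g 42.5 j [-0.16  0.3  -0.22  1.05  0.   -0.38]
deck: tcp [-15.9  66.   13. ] F [-12.1   0.1   0.8]
side red 43 [324.8 236.6] [320 234  12   7] [107.   70.    8.6]
side blue 139 [341.8 230.1] [329 221  23  17] [27.1 70.  25.7]
side blue 36 [363.2 231.5] [358 226   9  11] [-115.2   70.    28. ]
side orange 114 [283.7 211. ] [273 206  25  10] [307.6  70.   46.7]
top orange 84 [296.2 221.2] [293 210   8  23] [-64.6 -68.2  10. ]
top orange 80 [302.7 249.8] [298 246  11   9] [ 48.5 -68.9  10. ]
```

View pics/c8.png

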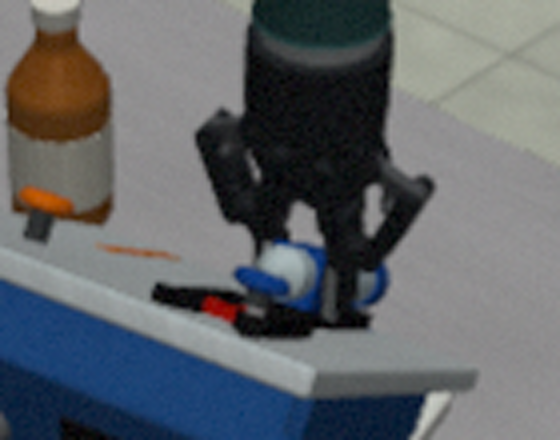

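>>> {"op": "play_rows", "data": {"jaw": [0,0,0,0,0,0.3,0.6,0.75,0.75,0.75], "xyz": [[0.39,0.09,-0.34],[0.39,0.09,-0.34],[0.39,0.09,-0.29],[0.39,0.09,-0.29],[0,0,0],[0,0,0],[0,0,0],[0,0,0],[0,0,0.5],[0,0,1.5]], "yaw": [0,0,0,0,0,0,0,0,0,0]}}

```text
time_s: 14.6
ee_pos: [0.6099, -0.0256, 0.1386]
orientation: [0.352, -3.119, -0.001]
force: [0.6, 0.1, -0.0]
gripper_width: 0.752
grip_force: 0.0
```

Run:
```python
from h import *
look("9",70,(270,160,140,110))
```

```text
t 14.6 tcp [ 0.6099 -0.0256  0.1386] closing deg 102.86 z [-0.003  0.    -1.   ] F [ 0.6  0.1 -0. ] w 0.752 g 0.0 j [-0.15  0.31 -0.18  1.08 -0.   -0.37]
deck: tcp [-21.4  65.6  26.2] F [-0.5 -0.   0.4]
side red 38 [329.7 237.1] [325 234  10   7] [81.  70.   8.2]
side blue 168 [356.6 232.3] [344 223  26  17] [-70.5  70.   24.3]
side blue 65 [335.2 230.3] [329 227  13   8] [63.7 70.  23.7]
side orange 112 [283.6 211. ] [273 206  25  10] [307.9  70.   46.7]
top orange 84 [296.2 221.2] [293 210   8  23] [-64.6 -68.2  10. ]
top orange 81 [302.8 249.9] [298 246  11   9] [ 49.  -68.7  10. ]
```

>>> {"op": "play_rows", "data": {"jaw": [0.75,0.75,0.75,0.75,0.75,0.75,0.75,0.75,0.75,0.75], "xyz": [[0,0,3],[0,0,5],[0,0,5],[-2,-5,0],[-2,-5,0],[-2,-5,-1],[-2,-5,-1],[-2,-5,-2],[-2,-5,-2],[-2.4,-5.5,-2]], "yaw": [0,0,0,0,0.5,0.5,0.5,0.5,0,0]}}

```text
time_s: 15.95
ee_pos: [0.467, -0.3817, 0.1895]
orientation: [-0.677, 3.067, -0.002]
force: [1.2, 0.3, -0.5]
gripper_width: 0.748
grip_force: 0.0
```

>>> {"op": "play_rows", "data": {"jaw": [0.75,0.75,0.75,0.75,0.75,0.75,0.75,0.75,0.75,0.75], "xyz": [[0,-0.4,-4],[0,0,-3],[0,0,-2],[0,0,0],[0,0,0],[0,0,0],[0,0,0],[0,0,0],[0,0,0],[0,0,0]], "yaw": [0,0,0,0,0,0,0,0,0,0]}}

```text
time_s: 17.2
ee_pos: [0.4674, -0.384, 0.0994]
orientation: [0.676, -3.068, -0.0]
force: [0.3, -0.0, -0.0]
gripper_width: 0.749
grip_force: 0.0
```

Run:
```python
from h import *
look("10",70,(270,160,140,110))
```

```text
t 17.2 tcp [ 0.4674 -0.384   0.0994] closing deg 114.87 z [-0. -0. -1.] F [ 0.3 -0.  -0. ] w 0.749 g 0.0 j [-0.79  0.34 -0.24  1.   -0.   -1.23]
deck: tcp [ 132.6  383.2 -134.2] F [-0.2  0.1  0.1]
side red 35 [329.6 237.1] [325 234  10   7] [81.5 70.   8.2]
side blue 195 [357.2 231.9] [344 223  26  17] [-73.7  70.   25.4]
side blue 65 [335.1 230.3] [329 227  13   8] [64.3 70.  23.7]
side orange 111 [283.6 211. ] [273 206  25  10] [307.9  70.   46.7]
top red 12 [355.2 243.7] [351 243   8   2] [73.9 69.8 10. ]
top blue 30 [336.4 189.2] [333 187   9   7] [-155.4   69.    10. ]
top blue 139 [342.6 208.1] [336 201  14  16] [-70.4  68.4  10. ]
top blue 80 [352.9 236.7] [348 233  11   9] [47.3 70.  10. ]
top orange 84 [296.2 221.2] [293 210   8  23] [-64.6 -68.2  10. ]
top orange 80 [302.7 249.8] [298 246  11   9] [ 48.5 -68.9  10. ]
```

View pics/side10.png

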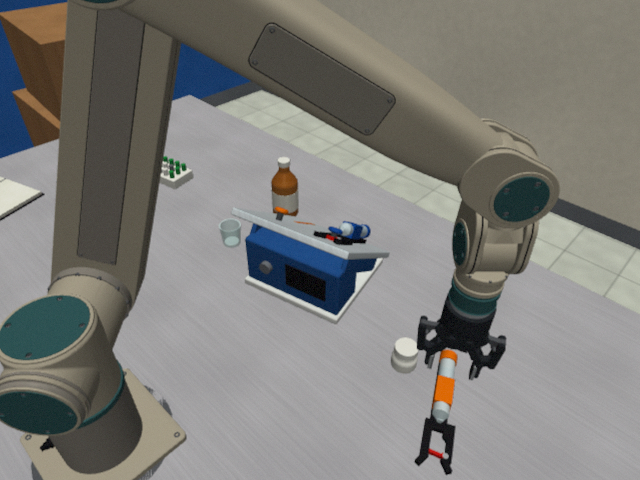

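>>> {"op": "play_rows", "data": {"jaw": [0.75,0.75,0.75,0.75,0.75,0,0,0,0,0], "xyz": [[-0.15,-0.1,-3],[0,0,-3],[0,0,-2],[0,0,-1.3],[0,0,0],[0,0,0],[0,0,0],[0,0,0],[0,0,0],[0,0,0]], "yaw": [0,0,0,0,0,0,0,0,0,0], "grip_force": 40}}

```text
time_s: 18.55
ee_pos: [0.4669, -0.386, 0.0077]
orientation: [-0.676, 3.067, -0.004]
force: [-0.1, -0.5, 5.7]
gripper_width: 0.368
grip_force: 41.7
```

>>> {"op": "play_rows", "data": {"jaw": [0,0,0,0,0,0,0,0,0,0], "xyz": [[0,0,0],[0,0,2.5],[0,0,5],[0,0,6],[0,0,6],[0,0,6],[0,0,2],[1,3,0],[2,5,0],[2,5,0]], "yaw": [0,0,0,0,0,0,0,0,0,-0.5]}}

```text
time_s: 19.8
ee_pos: [0.5155, -0.2535, 0.2803]
orientation: [0.591, -3.084, -0.002]
force: [0.2, -0.6, -2.1]
gripper_width: 0.372
grip_force: 40.8
```

Run:
```python
from h import *
st()
im=cv2.imread("pics/side10.png")[:,:,::-1].copy()
```

```text
t 19.8 tcp [ 0.5155 -0.2535  0.2803] closing deg 111.71 z [-0.002  0.001 -1.   ] F [ 0.2 -0.6 -2.1] w 0.372 g 40.8 j [-0.57  0.17 -0.06  1.35  0.   -0.95]
```

>>> {"op": "play_rows", "data": {"jaw": [0,0,0,0,0,0,0,0,0,0], "xyz": [[1.8,5.3,0],[1.8,5.3,0],[1.8,5.3,0],[1.8,5.3,0],[1.8,5.3,0],[1.8,5.3,0],[1.9,5.5,0],[0,0,-4],[0,0,-5.5],[0,0,0]], "yaw": [-0.5,-0.5,-0.47,0,0,0,0,0,0,0]}}

```text
time_s: 21.05
ee_pos: [0.6372, 0.1184, 0.1793]
orientation: [0.355, -3.107, -0.003]
force: [-0.4, 0.2, -2.5]
gripper_width: 0.371
grip_force: 40.4
```

Run:
```python
from h import *
look("11",-66)
im=cv2.imread("pics/side11.png")[:,:,::-1].copy()
s=arm.read_state();a=np.radians(192.87);hx=np.array([np.cos(a),np.sin(a)]);hy=np.array([-hx[1],hx[0]])
for o in comps(im,"red",110,35):
    d=onz("side",o[1],s["ee_pos"][2]-.002)[:2]-s["ee_pos"][:2];print(o[:3],d@hx,d@hy)
print(tcp(-104,-69,8))
```

```text
t 21.05 tcp [0.6372 0.1184 0.1793] closing deg 103.05 z [-0.015  0.    -1.   ] F [-0.4  0.2 -2.5] w 0.371 g 40.4 j [ 0.08  0.36 -0.03  1.2   0.   -0.14]
deck: tcp [-44.9 -68.6  93.6] F [-1.2 -0.2 -2.2]
side red 35 [287.4 205.7] [284 203   9   7] [ 41.8 -66.   36.1]
side red 38 [330.7 237.2] [326 234  11   7] [-267.2  -66.   -30. ]
side blue 195 [357.3 231.7] [344 223  26  16] [-472.   -66.    -5.7]
side blue 64 [335.1 230.2] [329 227  13   8] [-282.4  -66.    -8.4]
side orange 172 [310.  175.7] [301 166  15  25] [-20.3 -66.  115.1]
side orange 90 [280.9 210.1] [274 206  17   9] [ 64.6 -66.   23.9]
top red 15 [354.5 243.8] [351 242   8   4] [73.6 68.  10. ]
top blue 31 [336.5 189.2] [333 187   9   7] [-155.3   69.3   10. ]
top blue 141 [342.6 208.2] [336 201  14  16] [-70.   68.3  10. ]
top blue 80 [352.9 236.7] [348 233  11   9] [47.3 70.  10. ]
(np.int32(35), array([287.4, 205.7]), array([284, 203,   9,   7], dtype=int32)) 0.10956977397241743 0.001363530047071958
(np.int32(38), array([330.7, 237.2]), array([326, 234,  11,   7], dtype=int32)) 0.156271361846609 0.13887286757547124
[0.64148458 0.11974598 0.07465214]
```

>>> {"op": "play_rows", "data": {"jaw": [0,0,0,0,0,0,0,0,0,0], "xyz": [[0.2,0.1,0],[0,0,-1],[0,0,-1],[0,0,-1],[0,0,-1],[0,0,-1],[0,0,-1],[0,0,-1],[0,0,0],[0,0,0]], "yaw": [0,0,0,0,0,0,0,0,0,0], "grip_force": 25}}

```text
time_s: 22.4
ee_pos: [0.6442, 0.1191, 0.1155]
orientation: [0.356, -3.12, -0.001]
force: [2.5, 1.1, -0.4]
gripper_width: 0.369
grip_force: 42.2
```

Run:
```python
from h import *
look("12",-66)
```

```text
t 22.4 tcp [0.6442 0.1191 0.1155] closing deg 103.03 z [-0.002  0.    -1.   ] F [ 2.5  1.1 -0.4] w 0.369 g 42.2 j [ 0.08  0.41 -0.1   1.07  0.   -0.14]
deck: tcp [-88.1 -67.8  46.2] F [-2.4 -0.5  1.2]
side red 28 [289.8 215.4] [286 213   9   6] [ 16.1 -66.   15.1]
side red 34 [329.8 237.1] [326 234   8   7] [-260.4  -66.   -29.9]
side blue 196 [357.2 231.6] [344 222  26  17] [-470.7  -66.    -5.4]
side blue 66 [335.2 230.3] [329 227  13   8] [-283.4  -66.    -8.7]
side orange 488 [282.9 182.7] [272 168  25  28] [ 93.1 -66.   82.8]
side orange 106 [312.3 197.5] [304 189  13  21] [-69.1 -66.   67. ]
side orange 34 [332.8 194.1] [328 189   8  12] [-183.7  -66.    88.6]
side orange 82 [280.4 210.1] [273 206  16   8] [ 66.8 -66.   23.7]
top red 14 [354.8 243.8] [351 242   8   4] [73.9 68.7 10. ]
top blue 32 [336.4 189.2] [333 187   9   7] [-155.4   69.    10. ]
top blue 140 [342.5 208.1] [336 201  14  16] [-70.5  68.2  10. ]
top blue 81 [352.8 236.7] [347 233  12   9] [47.2 69.8 10. ]
```

>>> {"op": "play_rows", "data": {"jaw": [0,0,0,0,0,0,0,0,0,0], "xyz": [[0,0.12,-0.8],[0,0,-0.8],[0,0,-0.8],[0,0,-0.8],[0,0,-0.6],[0,0,-0.3],[0,0,-0.1],[0,0,0],[0,0,0],[0,0,0]], "yaw": [0,0,0,0,0,0,0,0,0,0], "grip_force": 25}}

```text
time_s: 23.75
ee_pos: [0.6452, 0.1202, 0.0745]
orientation: [-0.357, 3.121, 0.0]
force: [1.0, -0.3, 1.8]
gripper_width: 0.366
grip_force: 43.3
```

Run:
```python
from h import *
look("13",-66)
```

```text
t 23.75 tcp [0.6452 0.1202 0.0745] closing deg 103.04 z [ 0.001  0.    -1.   ] F [ 1.  -0.3  1.8] w 0.366 g 43.3 j [ 0.09  0.44 -0.14  0.99  0.   -0.14]
deck: tcp [-113.2  -68.6   13.7] F [0.3 0.6 2. ]
side red 30 [291.4 218.7] [287 216  10   6] [  3.3 -66.    7.9]
side red 41 [330.7 237.1] [326 234  11   7] [-266.9  -66.   -29.7]
side blue 195 [357.3 231.7] [344 223  26  17] [-472.   -66.    -5.7]
side blue 65 [335.2 230.3] [329 227  13   8] [-283.4  -66.    -8.7]
side orange 432 [281.7 181.7] [272 167  22  29] [ 99.4 -66.   84.2]
side orange 87 [280.7 210.4] [273 206  16   9] [ 65.1 -66.   23.2]
side orange 68 [312.8 214.1] [305 206  12  15] [-102.1  -66.    26.9]
side orange 49 [328.8 215.2] [322 208  11  13] [-203.1  -66.    31.1]
side orange 26 [293.6 213.1] [290 210   8   6] [  1.3 -66.   21.7]
top red 14 [354.7 243.7] [351 242   8   4] [73.4 68.6 10. ]
top blue 33 [336.5 189.3] [333 187   9   7] [-154.9   69.2   10. ]
top blue 140 [342.5 208.1] [336 201  14  16] [-70.5  68.2  10. ]
top blue 81 [352.8 236.7] [347 232  12  10] [47.2 69.8 10. ]
```

>>> {"op": "play_rows", "data": {"jaw": [0,0,0,0,0,0,0,0,0,0], "xyz": [[0,0.04,-0.15],[-0.63,-0.144,0.47],[-0.63,-0.144,0.47],[-0.63,-0.144,0.47],[-0.63,-0.144,0.47],[-0.63,-0.144,0.47],[-0.63,-0.144,0.47],[0,0,0],[0,0,0],[0,0,0]], "yaw": [0,0,0,0,0,0,0,0,0,0]}}

```text
time_s: 25.1
ee_pos: [0.6066, 0.1119, 0.1009]
orientation: [0.357, -3.12, -0.0]
force: [0.4, -0.4, 3.6]
gripper_width: 0.365
grip_force: 43.7
```

Run:
```python
from h import *
look("14",-66,(240,150,150,130))
```

```text
t 25.1 tcp [0.6066 0.1119 0.1009] closing deg 103.04 z [-0.001 -0.    -1.   ] F [ 0.4 -0.4  3.6] w 0.365 g 43.7 j [ 0.08  0.36 -0.21  1.01  0.   -0.15]
deck: tcp [-65.8 -69.1  11.8] F [1.8 0.5 3.1]
side red 8 [282.8 217.8] [282 216   3   4] [ 45.1 -66.    7.4]
side red 37 [330.4 237.1] [326 234  11   7] [-264.8  -66.   -29.8]
side blue 194 [357.3 231.7] [344 223  26  17] [-472.   -66.    -5.7]
side blue 67 [335.2 230.4] [329 227  13   9] [-283.6  -66.    -9. ]
side orange 220 [278.2 180.8] [272 168  16  27] [114.7 -66.   84. ]
side orange 71 [304.4 214. ] [298 205  10  16] [-55.4 -66.   23.7]
side orange 101 [281.6 210.9] [273 206  20  11] [ 60.4 -66.   22.4]
side orange 56 [321.  215.2] [312 208  14  13] [-153.1  -66.    27.6]
top red 13 [354.9 243.8] [351 243   8   3] [74. 69. 10.]
top blue 33 [336.5 189.3] [333 187   9   7] [-154.9   69.2   10. ]
top blue 141 [342.6 208.2] [336 201  14  16] [-70.   68.3  10. ]
top blue 81 [352.8 236.7] [347 233  12   9] [47.2 69.8 10. ]
```

View pics/c14.png

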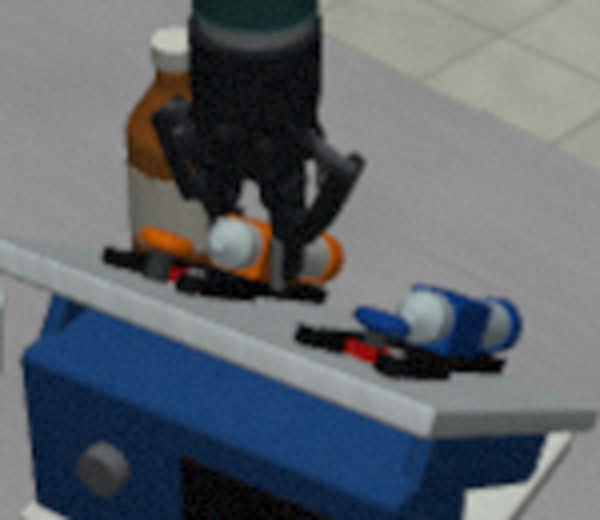

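>>> {"op": "play_rows", "data": {"jaw": [0,0,0,0,0,0,0,0,0,0], "xyz": [[-0.39,-0.09,0.29],[-0.39,-0.09,0.29],[-0.39,-0.09,0.29],[-0.39,-0.09,0.29],[-0.41,0.01,0.29],[-0.39,-0.09,0.29],[-0.39,-0.09,0.29],[-0.39,-0.09,0.29],[-0.39,-0.09,0.29],[0,0,0]], "yaw": [0,0,0,0,0,0,0,0,0,0]}}

```text
time_s: 26.45
ee_pos: [0.5709, 0.105, 0.1274]
orientation: [0.357, -3.12, -0.001]
force: [1.6, -0.0, 2.6]
gripper_width: 0.371
grip_force: 43.4
```

Run:
```python
from h import *
look("15",-66,(240,150,150,130))
```

```text
t 26.45 tcp [0.5709 0.105  0.1274] closing deg 103.05 z [-0.001  0.    -1.   ] F [ 1.6 -0.   2.6] w 0.371 g 43.4 j [ 0.07  0.27 -0.26  1.04  0.   -0.16]
deck: tcp [-20.8 -70.3  11.9] F [0.3 0.4 3.1]
side red 28 [270.3 215.8] [267 213   7   7] [102.  -66.    8.1]
side red 36 [330.1 237.2] [325 234  10   7] [-262.8  -66.   -30.1]
side blue 196 [357.4 231.7] [344 223  26  16] [-472.9  -66.    -5.6]
side blue 68 [335.3 230.5] [329 227  13   9] [-284.6  -66.    -9.2]
side orange 88 [294.9 211.2] [287 201  13  19] [ -2.1 -66.   26.6]
side orange 79 [279.9 210.3] [273 206  15   9] [ 68.7 -66.   23.1]
side orange 52 [313.7 213.4] [307 206  11  14] [-106.  -66.   29.]
top blue 31 [336.3 189.2] [333 187   9   7] [-155.5   68.7   10. ]
top blue 140 [342.5 208.1] [336 201  14  16] [-70.5  68.2  10. ]
top blue 82 [352.8 236.6] [347 232  12  10] [46.8 69.9 10. ]
```

Gate force is gone. Now a firm push home.

>>> {"op": "play_rows", "data": {"jaw": [0,0,0,0,0,0,0,0,0,0], "xyz": [[-0.24,-0.05,0.18],[-0.24,-0.05,0.18],[-0.16,-0.04,0.12],[0,0,0],[0,0,0],[0,0,0],[0,0,0],[0,0,0],[0,0,0],[0,0,0]], "yaw": [0,0,0,0,0,0,0,0,0,0]}}

```text
time_s: 27.8
ee_pos: [0.5679, 0.1042, 0.1314]
orientation: [-0.356, 3.116, 0.002]
force: [8.9, 2.0, -7.9]
gripper_width: 0.368
grip_force: 42.1
```

Run:
```python
from h import *
look("16",-66,(220,150,170,130))
```

```text
t 27.8 tcp [0.5679 0.1042 0.1314] closing deg 103.05 z [ 0.005  0.002 -1.   ] F [ 8.9  2.  -7.9] w 0.368 g 42.1 j [ 0.07  0.26 -0.27  1.04  0.   -0.16]
deck: tcp [-15.9 -70.3  13.3] F [-12.    0.1  -1. ]
side red 38 [330.6 237.1] [325 234  12   7] [-266.2  -66.   -29.7]
side blue 194 [357.3 231.7] [344 223  26  16] [-472.   -66.    -5.7]
side blue 67 [335.1 230.4] [329 227  13   8] [-282.9  -66.    -9. ]
side orange 86 [294.1 210.2] [286 200  13  19] [  3.4 -66.   28.6]
side orange 58 [313.3 212.6] [306 205  12  14] [-102.2  -66.    30.8]
side orange 77 [279.9 210.2] [273 206  15   9] [ 68.8 -66.   23.3]
top red 13 [354.1 243.8] [351 243   8   3] [73.3 67.  10. ]
top blue 32 [336.5 189.2] [333 187   9   7] [-155.3   69.3   10. ]
top blue 139 [342.6 208.1] [336 201  14  16] [-70.4  68.4  10. ]
top blue 81 [352.8 236.7] [347 233  12   9] [47.2 69.8 10. ]
```

>>> {"op": "play_rows", "data": {"jaw": [0,0,0,0,0,0.3,0.6,0.75,0.75,0.75], "xyz": [[0.39,0.09,-0.34],[0.39,0.09,-0.34],[0.39,0.09,-0.29],[0.39,0.09,-0.29],[0,0,0],[0,0,0],[0,0,0],[0,0,0],[0,0,0.5],[0,0,1.5]], "yaw": [0,0,0,0,0,0,0,0,0,0]}}

```text
time_s: 29.15
ee_pos: [0.5798, 0.1069, 0.1389]
orientation: [0.357, -3.118, -0.0]
force: [0.0, -0.1, 0.3]
gripper_width: 0.75
grip_force: 0.0
```

>>> {"op": "play_rows", "data": {"jaw": [0.75,0.75,0.75,0.75,0.75,0.75,0.75,0.75,0.75,0.75], "xyz": [[0,0,3],[0,0,5],[0,0,5],[0,0,5],[-3,3,0],[-4,4,0],[-3,4,0],[0,5,0],[0,5,0],[0,0,0]], "yaw": [0,0,0,0,0,0,0,0,0,0]}}

```text
time_s: 30.4
ee_pos: [0.4806, 0.3197, 0.3203]
orientation: [-0.364, 3.119, 0.001]
force: [0.0, 0.5, -0.3]
gripper_width: 0.752
grip_force: 0.0
```

Run:
```python
from h import *
look("17",-66,(240,170,140,110))
```

```text
t 30.4 tcp [0.4806 0.3197 0.3203] closing deg 103.29 z [ 0.001  0.001 -1.   ] F [ 0.   0.5 -0.3] w 0.752 g 0.0 j [0.47 0.16 0.01 1.42 0.   0.24]
deck: tcp [ 125.1 -299.8  144.4] F [-0.3 -0.5 -0.2]
side red 34 [275.9 216.3] [272 214  10   6] [ 77.8 -66.    8.7]
side red 34 [329.6 237.1] [326 234   8   7] [-259.   -66.   -29.9]
side blue 199 [357.2 231.6] [344 222  26  18] [-470.7  -66.    -5.4]
side blue 66 [335.2 230.4] [329 227  13   8] [-283.6  -66.    -9. ]
side orange 247 [306.9 213.2] [292 202  30  19] [-67.5 -66.   26.6]
side orange 91 [280.6 210.6] [273 206  16  10] [ 65.2 -66.   22.7]
top red 11 [355.3 243.8] [352 243   7   3] [74.3 70.  10. ]
top red 24 [304.4 256. ] [301 254   8   5] [ 71.7 -68.3  10. ]
top blue 30 [336.4 189.2] [333 187   9   7] [-155.4   69.    10. ]
top blue 140 [342.5 208.1] [336 201  14  16] [-70.5  68.2  10. ]
top blue 80 [352.9 236.7] [348 233  11   9] [47.3 70.  10. ]
top orange 44 [290.3 200.8] [286 198  10   7] [-155.   -71.3   10. ]
top orange 153 [294.8 220.1] [289 213  13  17] [-70.4 -71.4  10. ]
top orange 101 [302.5 249.6] [297 245  12  11] [ 47.7 -69.3  10. ]
```

View pics/c17.png

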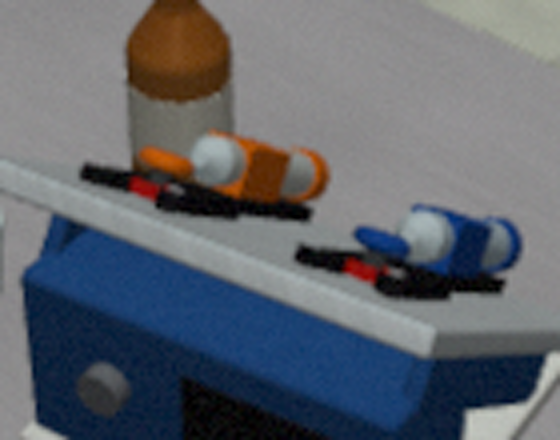

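Both carriers lie flat on the deck, with their gates at crop (145,187) and (360,270), each shut uphill of its pin. The arm is clear of everything.

```bash
python3 -c "
from bench import arm
print(arm.hand_in())"
```

```text
the job is handed in; nothing more can be done
None
```

I handed the job in at about 30 s. In the last pictures both carriers lay flat on the deck, on their own-colour pins with gates shut and let go, and the arm was clear; I never saw anything touch the bottles, pot or beaker. The hand-in gave no verdict.

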